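# Flip the round batch flag over to its other face

## Robot

A 6-joint arm with a two-finger parallel gripper is mounted at the origin on the work surface. World frame = base frame: x ahead of the robot, y to its left, z up, the work surface at z = 0. Lengths are in m, angles in rad, forces in N, time in s.
With the tool pointing down it reaches from about 0.4 to 0.825 m from the base axis. Payload 7 kg.
Tool frame: the origin (TCP) lies on the centre line of the jaws, within the pads' length; the fingertips stand tip_reach ahead of it and the grasp point (between the pads) is the TCP (tip_reach is the distance from the TCP to the fingertips, in m); z points along the fingers, y is the line along which they close (so a half turn about z gives the same grasp; the last joint's range is limited). The gripper opens to 88 mm and grips with 3 to 60 N. Pads are 19 mm wide; open, the fingers measure 130 mm over their backs; the gripper's body (78 mm by 193 mm) begins 47 mm behind the grasp point.
Start: joints at [1.397, 0.359, 0.012, 0, -1.224, -0.288], TCP at [0.301, 0.604, 0.206] pointing down, gripper open.
Joint ranges: [-3.07, 3.07], [-1.43, 2.12], [-1.02, 1.25], [-3.03, 1.67], [-3.05, -0], [-3.03, 3.03]. Speed limits (rad/s): [2.39, 2.39, 3.01, 3.14, 3.14, 3.14].

## Interface

Orientations are given as [roll, pitch, yaw] about the fixed x, y, z axes, in that order (R = Rz(yaw) Ry(pitch) Rx(roll)).
In Python, from station import get_state, grab_frame, calibration, job_done, find_in, mark_of, tip_reach gives the robot as it stands.
- The arm moves only by the shell command python3 -m handwheel 'ROWS' [OPENING] [FORCE]. ROWS is JSON, a list of rows, each an object with "delta_pos": the shift along the world's x, y, z in units of 30 mm (1.0 is 30 mm), a list of three; "dr": the turn, a rotation vector about the world's x, y, z in degrees, a list of three. In form: [{"delta_pos": [tx, ty, tz], "dr": [rx, ry, rz]}, ...]. A call has 1 to 10 rows; each row shifts and turns the commanded pose from where the row before left it; what a row does not reach is not made up. A row lasts 1/10 s, in which the tool goes at most 50 mm and 8.59 degrees, less where a joint would pass 70% of its speed; a pose out of reach is approached as far as the arm can. A call is refused whole if a number of a shift passes 1 or a number of a turn 8.59, either way. A call with a gripper value outside its range is refused whole. OPENING is the closure, from -1 (fully open) to 1 (shut), set as the call begins (- or left out, the last holds). The fingers move at their own pace and stop on an object; FORCE is the grip in N (left out, the last holds). Time passes only in rows, so rows that do not move let the fingers close. It gives the time, the measured TCP pose, the force, the opening and the grip force at its end, in the units of the state.
- get_state(): the state, without advancing time (a new reading comes with each control period).
- grab_frame(name): name is "scene" or "top" or "wrist"; returns the picture (420x560x3 uint8, red, green, blue); there is no depth.
- calibration(name): a dict with "fx", "fy", "cx", "cy" (pixels), "extrinsics" (4x4, takes a point from world to camera coordinates). Camera axes: x right, y down, z forward; pixel columns grow to the right and rows downward; lengths in m; the calibration is good to about 2 mm. A picture is of the moment at which its call begins: read the wrist's pose just before it. calibration takes no time and is no camera call; for the wrist camera it gives the pose at the moment of the call.
- job_done(): hands the job in; it is judged then, once.
Trained networks look in the newest picture that a camera, given by its name, has taken for a name from the list of things; names that differ only in an ending like _2 or _b are one class to them, and where a whole thing is asked for, a point or a joint stands for the part that bears it (a point fixed in the world has none). Each returns a list of dicts, best first, with "conf" (0 to 1); they miss things now and then, are a little off and sometimes report something else, mostly with a low value. They report only what shows in the picture. A call takes as long as a camera call. They do not tell look-alikes from the thing itself.
- find_in(camera, query): "location" ([column, row] in pixels, amid what is visible of it).
- mark_of(camera, query): "location" ([column, row] in pixels: a listed point, or the origin of a listed thing).
The state is a dict: "t": time; "q": joint angles; "qd": joint speeds; "joint_efforts": joint torques, N m; "eef_pos": TCP position; "ee_rot": TCP orientation; "force": force on the tool from outside, world axes, zero at the start; "moment": the same for the moment, N m; "width": finger opening in m; "gripper_force": force on a finger pad.
Only numpy, scipy, OpenCV 4.12 (cv2) and the standard library are available. Lean on these libraries where they do the work, as an engineer would, in place of code of your own. Each camera call takes 0.05 s, during which the arm holds its last target. There are 200 camera calls.

## Task

The spun batch is ready: with a fingertip, swing the round status paddle up and over its pivot, from the robot's right to its left, until it lies fully flat on the other side of its stand and shows its other face (the bar), then draw the hand clear. Turn it steadily with a light push and do not fling it. Do not lift, tip or shove its stand, and leave the square paddle, its stand and everything else on the bench as they are.

Things in the scene. Friction and masses are not known exactly. Their poses are not given: they have to be found in the camera images.
- round_stand: loose stand of the round paddle, 1.2 to 1.8 kg: grey foot plate 140 (x) x 80 (y) x 12 mm, two aluminium cheeks 40 mm wide (x), outer faces 22 mm either side of the middle, tops 110 mm up. Origin: centre of the foot's underside. Pivot axis along its y, 100 mm above the origin. At the start the paddle points to its -x (roughly the robot's right); turned over, to its +x (left)
- round_paddle (a joint): angle of the round paddle about its pivot, rad: 0 = lying level on the stand's -x side (stop), pi/2 = upright, pi = lying level on the +x side (stop), showing its other face. Friction of about 0.04 N m keeps it wherever it is left (about 1 N at the free edge moves it). Starts between 0 and 0.25
- round_edge (a point): middle of the free edge of the round paddle, 75 mm from the pivot axis. The paddle is a white plate 5 mm thick, its middle plane through the pivot: a 60 mm disc centred 45 mm from the pivot on a 24 mm wide neck. A raised ring is on the face that is up at the start, a raised bar on the other face. Under the level paddle there are 85 mm of free space above the foot plate
- square_stand: loose stand just like round_stand, but with a square-cornered paddle; same origin and axes. To be left alone
- square_paddle (a joint): angle of the square-cornered paddle about its pivot, rad: 0 = lying level on the stand's -x side (stop), pi/2 = upright, pi = lying level on the +x side (stop), showing its other face. Friction of about 0.04 N m keeps it wherever it is left (about 1 N at the free edge moves it). Starts between 0 and 0.25. To be left alone
- square_edge (a point): middle of the free edge of the square-cornered paddle (60 mm wide, 5 mm thick plate, 75 mm from the pivot axis to this edge)
- tube_rack: grey sample-tube rack, 60 x 150 x 51 mm with capped tubes up to 97 mm high; origin at the centre of its underside. Bystander
- specimen_cup: lidded specimen jar, 48 mm across, 45 mm high, standing between the two flag stands; origin at the centre of its underside. Bystander
- dish: flat clear dish, 70 mm across, 14 mm high; origin at the centre of its underside. Bystander
- tube_block: aluminium block 90 x 60 x 35 mm with three orange-capped tubes, 49 mm high in all; origin at the centre of its underside. Bystander
- slide_box: flat blue slide box 75 x 50 x 25 mm; origin at the centre of its underside. Bystander
- tweezers: steel tweezers, 8 x 130 x 8 mm, lying along its y; origin at the centre of its underside. Bystander
There are look-alikes about, which are no part of the job. Leave any orange or red look-alike of the round_stand alone.

How it is judged:
By the outcome, as a careful person would: the job done as asked, in the order asked, and still so for the second after the job is handed in, with the robot touching nothing.
It also fails if it takes over 45 s, if anything falls off the work surface, if the arm or the gripper's body presses on something with over 40 N, if the wrist force passes 120 N, or if a joint passes its speed limit or range.

## Working session

There is one attempt and no reset: what is moved stays moved. The work goes in short steps, Python scripts to look and compute and a shell command to move; the robot and the scene stay as the last step left them, time stands still between calls to the robot, and variables do not carry over. Pictures are saved under pics/ and viewed, at most 10 in all, crops included, and the job is handed in when it is done.

```bash
mkdir -p pics; cat > h.py <<'E'
import numpy as np, cv2
from station import *
def snap(c,fn,crop=None,s=1):
    im=grab_frame(c)[:,:,::-1]
    if crop: a,b,d,e=crop; im=im[b:e,a:d]
    cv2.imwrite('pics/'+fn,cv2.resize(im,None,fx=s,fy=s,interpolation=cv2.INTER_CUBIC))
def ray(c,px,z):
    K=calibration(c);E=np.array(K['extrinsics']);R=E[:3,:3];o=-R.T@E[:3,3]
    d=R.T@np.array([(px[0]-K['cx'])/K['fx'],(px[1]-K['cy'])/K['fy'],1]);return o+d*(z-o[2])/d[2]
def proj(c,p):
    K=calibration(c);E=np.array(K['extrinsics']);q=E[:3,:3]@np.array(p)+E[:3,3]
    return [K['fx']*q[0]/q[2]+K['cx'],K['fy']*q[1]/q[2]+K['cy']]
E
python3 - <<'E'
from h import *
snap('top','top.png');
print(tip_reach if not callable(tip_reach) else tip_reach(), get_state()['t'], get_state()['ee_rot'])
for n,z in [('round_stand',0),('round_edge',.11),('square_stand',0),('square_edge',.11),('specimen_cup',0),('tube_rack',0),('dish',0)]:
    for d in mark_of('top',n)[:3]: print(n,d['conf'],np.round(d['location']),ray('top',d['location'],z).round(3))
snap('scene','scene.png')
for n in ['round_stand','round_edge','square_stand','square_edge']:
    for d in mark_of('scene',n)[:3]: print(n,d['conf'],np.round(d['location']),ray('scene',d['location'],0 if 'stand' in n else .11).round(3))
E
```

```text
0.019 0.05 [ 3.14001856e+00 -9.56464042e-05 -4.61911914e-01]
round_stand 0.93 [401. 176.] [ 0.751 -0.347  0.   ]
round_stand 0.79 [349. 226.] [ 0.585 -0.183  0.   ]
round_stand 0.73 [348. 280.] [ 0.419 -0.179  0.   ]
round_edge 0.76 [372. 223.] [ 0.577 -0.237  0.11 ]
round_edge 0.7 [327. 289.] [ 0.385 -0.108  0.11 ]
round_edge 0.57 [382. 159.] [ 0.771 -0.267  0.11 ]
square_stand 0.6 [213. 248.] [0.505 0.235 0.   ]
square_edge 0.97 [238. 245.] [0.502 0.148 0.11 ]
specimen_cup 0.48 [287. 234.] [0.557 0.009 0.   ]
tube_rack 0.61 [148. 257.] [0.473 0.433 0.   ]
tube_rack 0.47 [373. 222.] [ 0.601 -0.257  0.   ]
dish 0.69 [288. 272.] [0.439 0.004 0.   ]
round_stand 0.87 [215. 189.] [ 0.414 -0.179  0.   ]
round_stand 0.73 [128. 281.] [ 0.754 -0.341  0.   ]
round_stand 0.69 [205. 234.] [ 0.594 -0.178  0.   ]
round_edge 0.74 [144. 262.] [ 0.772 -0.269  0.11 ]
round_edge 0.71 [172. 199.] [ 0.575 -0.252  0.11 ]
round_edge 0.57 [238. 156.] [ 0.389 -0.103  0.11 ]
square_stand 0.78 [350. 214.] [0.504 0.225 0.   ]
square_stand 0.29 [206. 234.] [ 0.595 -0.176  0.   ]
square_edge 0.8 [328. 183.] [0.494 0.15  0.11 ]
```

View pics/top.png

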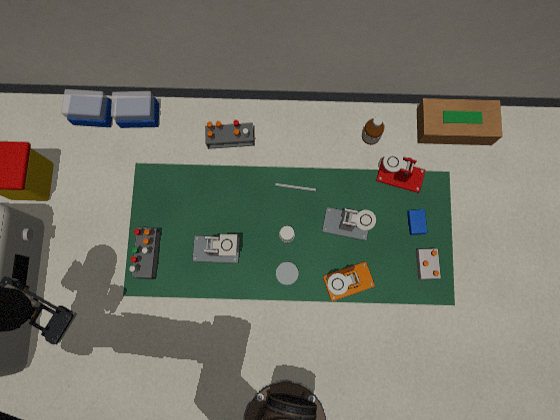

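View pics/scene.png

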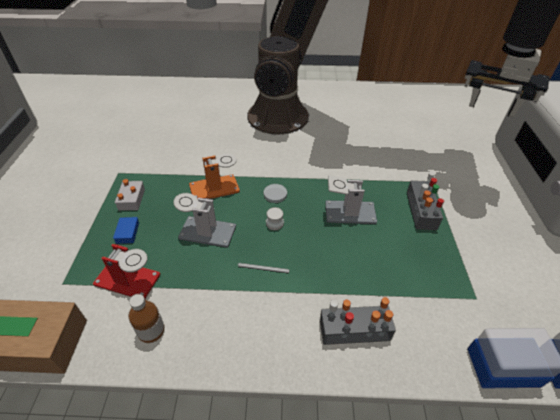

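```bash
python3 - <<'E'
import cv2
a=cv2.imread('pics/top.png')[130:310,290:440];b=cv2.imread('pics/scene.png')[130:310,90:260]
f=lambda i:cv2.resize(i,(int(i.shape[1]*2.4),int(i.shape[0]*2.4)),interpolation=cv2.INTER_CUBIC)
cv2.imwrite('pics/crop.png',cv2.hconcat([f(a),f(b)]))
E
```

```text
(no output)
```

View pics/crop.png

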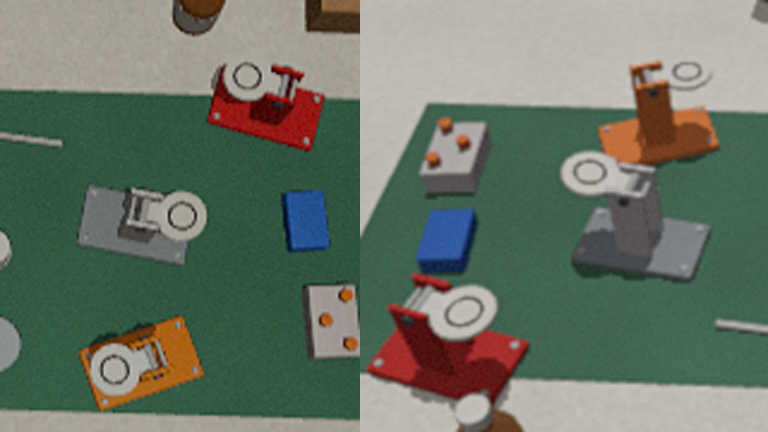

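Candidates: grey round stand (347,223 in top), orange (349,283), red (401,176), and the grey square-paddle stand (216,248). I choose the grey one with the round disc, whose disc is at (366,219) with the ring up. The crop confirms it. In the scene view it is at (205,234) with its disc at (185,202).

The stand is at about (0.59, -0.18), with +x along (0.19, 0.98). I'll go over there with the fingers closed.

```bash
python3 -m handwheel '[{"delta_pos":[0.26,-0.98,0.35],"dr":[0,0,-2.6]},{"delta_pos":[0.26,-0.98,0.35],"dr":[0,0,-2.6]},{"delta_pos":[0.26,-0.98,0.35],"dr":[0,0,-2.6]},{"delta_pos":[0.26,-0.98,0.35],"dr":[0,0,-2.6]},{"delta_pos":[0.26,-0.98,0.35],"dr":[0,0,-2.6]},{"delta_pos":[0.26,-0.98,0.35],"dr":[0,0,-2.6]},{"delta_pos":[0.26,-0.98,0.35],"dr":[0,0,-2.6]},{"delta_pos":[0.26,-0.98,0.35],"dr":[0,0,-2.6]},{"delta_pos":[0.26,-0.98,0.35],"dr":[0,0,-2.6]},{"delta_pos":[0.26,-0.98,0.35],"dr":[0,0,-2.6]}]' 1 10
python3 -m handwheel '[{"delta_pos":[0.26,-0.98,0.1],"dr":[0,0,-2.6]},{"delta_pos":[0.26,-0.98,0.1],"dr":[0,0,-2.6]},{"delta_pos":[0.26,-0.98,0.1],"dr":[0,0,-2.6]},{"delta_pos":[0.26,-0.98,0.1],"dr":[0,0,-2.6]},{"delta_pos":[0.26,-0.98,0.1],"dr":[0,0,-2.6]},{"delta_pos":[0.26,-0.98,0.1],"dr":[0,0,-2.6]},{"delta_pos":[0.26,-0.98,0.1],"dr":[0,0,-2.6]},{"delta_pos":[0.26,-0.98,0.1],"dr":[0,0,-2.6]},{"delta_pos":[0.26,-0.98,0.1],"dr":[0,0,-2.6]},{"delta_pos":[0.26,-0.98,0.1],"dr":[0,0,-2.6]}]'
python3 -m handwheel '[{"delta_pos":[0.26,-0.98,0],"dr":[0,0,-2.6]},{"delta_pos":[0.26,-0.98,0],"dr":[0,0,-2.6]},{"delta_pos":[0.26,-0.98,0],"dr":[0,0,-2.6]},{"delta_pos":[0.26,-0.98,0],"dr":[0,0,-2.6]},{"delta_pos":[0.26,-0.98,0],"dr":[0,0,-2.6]},{"delta_pos":[0.26,-0.98,0],"dr":[0,0,-2.6]},{"delta_pos":[0.26,-0.98,0],"dr":[0,0,-2.6]},{"delta_pos":[0.26,-0.98,0],"dr":[0,0,-2.6]},{"delta_pos":[0.26,-0.98,0],"dr":[0,0,-2.6]}]'
python3 - <<'E'
from h import *
s=get_state();print(s['t'],s['eef_pos'],s['ee_rot'],s['q'])
snap('wrist','w1.png')
for n,z in [('round_stand',0),('round_edge',.11)]:
    for d in mark_of('wrist',n)[:2]: print(n,d['conf'],np.round(d['location']),ray('wrist',d['location'],z).round(3))
K=calibration('wrist');E=np.array(K['extrinsics']);print(-E[:3,:3].T@E[:3,3])
E
```

```text
t: 1.65
eef_pos: [0.3788, 0.309, 0.312]
ee_rot: [-3.141, 0.0, -0.917]
force: [0.1, 0.4, -0.5]
width: 0.013
gripper_force: 0.0
t: 2.65
eef_pos: [0.4568, 0.015, 0.3418]
ee_rot: [-3.141, 0.0, -1.371]
force: [-0.1, 0.1, 0.9]
width: 0.0001
gripper_force: 0.0
t: 3.55
eef_pos: [0.5271, -0.2496, 0.3415]
ee_rot: [-3.141, 0.0, -1.78]
force: [0.8, 0.1, -0.4]
width: 0.0005
gripper_force: 0.0
3.55 [ 0.5271169  -0.2496331   0.34151996] [-3.14118109e+00  7.03701349e-05 -1.77966116e+00] [-1.07222840e-01  1.50460967e-01  3.40705908e-02 -2.84406593e-05
 -1.45398937e+00 -1.01638698e-01]
round_stand 0.9 [250. 215.] [ 0.588 -0.181  0.   ]
round_stand 0.78 [123. 136.] [ 0.748 -0.345  0.   ]
round_edge 0.9 [398. 253.] [ 0.39  -0.117  0.11 ]
round_edge 0.76 [ 93. 196.] [ 0.759 -0.275  0.11 ]
[ 0.51112526 -0.32268671  0.51911996]
```

View pics/w1.png

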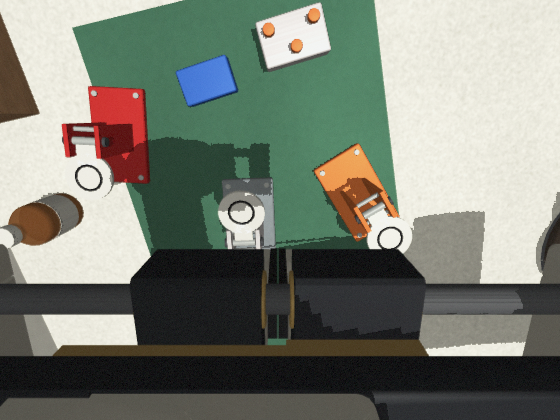

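The wrist view confirms it: grey stand with its disc at (241,212), square to the hand, and origin about (0.588, -0.181). I'll compute TCP waypoints for a 45° tilted finger that goes under the edge and then follows the arc.

```bash
cat > wp.py <<'E'
import numpy as np
P=np.array([.589,-.181,.10]);u=np.array([.207,.978,0])
def tcp(s,z,tilt,off=0): # tip centre (mm rel pivot), tilt deg
    t=np.radians(tilt);d=np.sin(t)*u-np.cos(t)*np.array([0,0,1])
    return P+s/1e3*u+np.array([0,0,z/1e3])-.019*d
def arc(th,tilt,r=60,half=9.5):
    a=np.radians(th);t=np.radians(tilt)
    c=r*np.array([-np.cos(a),np.sin(a)])+2.5*np.array([-np.sin(a),-np.cos(a)])
    return c-half*np.array([np.cos(t),np.sin(t)])
E
python3 - <<'E'
from wp import *
W=[((-140,100),45),((-140,-35),45),((-75,-35),45),((-62,-5),45)]+[(arc(th,ti),ti) for th,ti in [(45,45),(60,30),(75,15),(90,0),(105,0),(120,0),(135,0),(150,0),(165,0),(175,0),(180,0)]]
p=np.array([.5271,-.2496,.3415])
for (s,z),ti in W:
    q=tcp(s,z,ti);print(np.round([s,z,ti]),q.round(4),((q-p)/.03).round(2));p=q
E
```

```text
[-140  100   45] [ 0.5572 -0.3311  0.2134] [ 1.   -2.72 -4.27]
[-140  -35   45] [ 0.5572 -0.3311  0.0784] [ 0.   0.  -4.5]
[-75 -35  45] [ 0.5707 -0.2675  0.0784] [0.45 2.12 0.  ]
[-62  -5  45] [ 0.5734 -0.2548  0.1084] [0.09 0.42 1.  ]
[-51.  34.  45.] [ 0.5757 -0.2439  0.1474] [0.08 0.36 1.3 ]
[-40.  46.  30.] [ 0.5787 -0.2298  0.1624] [0.1  0.47 0.5 ]
[-27.  55.  15.] [ 0.5824 -0.2123  0.1732] [0.12 0.58 0.36]
[-12.  60.   0.] [ 0.5865 -0.1927  0.179 ] [0.14 0.65 0.19]
[ 4. 59.  0.] [ 0.5897 -0.1775  0.1776] [ 0.11  0.51 -0.05]
[18. 53.  0.] [ 0.5928 -0.1631  0.1722] [ 0.1   0.48 -0.18]
[31. 44.  0.] [ 0.5954 -0.1505  0.1632] [ 0.09  0.42 -0.3 ]
[41. 32.  0.] [ 0.5975 -0.1407  0.1512] [ 0.07  0.33 -0.4 ]
[48. 18.  0.] [ 0.5989 -0.1342  0.1369] [ 0.05  0.22 -0.47]
[50.  8.  0.] [ 0.5994 -0.132   0.1267] [ 0.02  0.07 -0.34]
[50.  3.  0.] [ 0.5995 -0.1316  0.1215] [ 0.    0.01 -0.17]
```

```bash
python3 -m handwheel '[{"delta_pos":[0.17,-0.45,-0.7],"dr":[7.33,-1.55,0]},{"delta_pos":[0.17,-0.45,-0.7],"dr":[7.33,-1.55,0]},{"delta_pos":[0.17,-0.45,-0.7],"dr":[7.33,-1.55,0]},{"delta_pos":[0.17,-0.45,-0.7],"dr":[7.33,-1.55,0]},{"delta_pos":[0.17,-0.46,-0.7],"dr":[7.33,-1.55,0]},{"delta_pos":[0.15,-0.46,-0.77],"dr":[7.33,-1.55,0]},{"delta_pos":[0,0,0],"dr":[0,0,0]}]'
python3 - <<'E'
from h import *
from scipy.spatial.transform import Rotation as R
s=get_state();print(s['q'],R.from_euler('xyz',s['ee_rot']).as_matrix()[:,1:].round(3))
E
```

```text
t: 4.4
eef_pos: [0.5539, -0.3313, 0.199]
ee_rot: [3.114, 0.8, -1.804]
force: [0.4, 0.3, -4.5]
width: 0.0004
gripper_force: 0.0
[-0.6992049   0.61360665  0.40948986 -0.69573603 -1.77097318  0.4794334 ] [[-0.977  0.139]
 [ 0.211  0.704]
 [ 0.019 -0.696]]
```

```bash
python3 -m handwheel '[{"delta_pos":[0.03,0,-0.8],"dr":[0,0,0]},{"delta_pos":[0.03,0,-0.8],"dr":[0,0,0]},{"delta_pos":[0.03,0,-0.8],"dr":[0,0,0]},{"delta_pos":[0.02,0,-0.8],"dr":[0,0,0]},{"delta_pos":[0,0,-0.8],"dr":[0,0,0]},{"delta_pos":[0,0,0],"dr":[0,0,0]}]'
python3 -m handwheel '[{"delta_pos":[0.11,0.53,0],"dr":[0,0,0]},{"delta_pos":[0.11,0.53,0],"dr":[0,0,0]},{"delta_pos":[0.11,0.53,0],"dr":[0,0,0]},{"delta_pos":[0.11,0.53,0],"dr":[0,0,0]},{"delta_pos":[0,0,0],"dr":[0,0,0]}]'
python3 -c "
from h import *
snap('scene','s2.png',(60,60,340,300),2)"
```

```text
t: 5.0
eef_pos: [0.5595, -0.3275, 0.091]
ee_rot: [3.137, 0.787, -1.78]
force: [-0.6, 0.7, -0.8]
width: 0.0002
gripper_force: 0.0
t: 5.5
eef_pos: [0.5743, -0.2633, 0.0947]
ee_rot: [-3.138, 0.785, -1.773]
force: [0.7, -0.6, -0.0]
width: 0.0007
gripper_force: 0.0
```

View pics/s2.png

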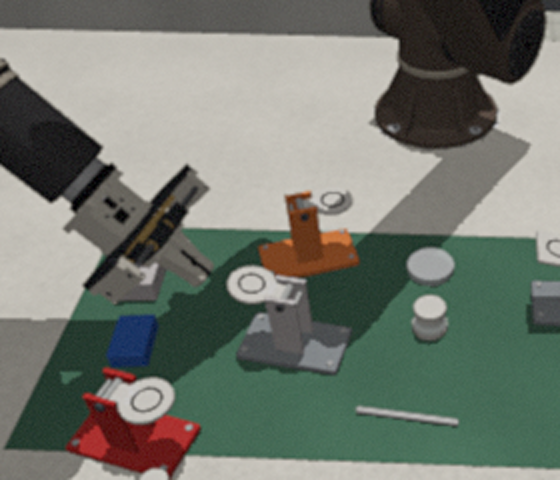

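```bash
python3 - <<'E'
from h import *
from wp import *
from scipy.spatial.transform import Rotation as R
s=get_state();d=R.from_euler('xyz',s['ee_rot']).as_matrix()[:,2]
t=s['eef_pos']+.019*d; c=lambda p:np.round((np.array(proj('scene',p))-60)*2)
print(s['t'],s['eef_pos'],d,t,'tip',c(t),'TCP',c(s['eef_pos']))
for th in (0,.1,.25): print(th,c(P+.045*(-np.cos(th)*u+[0,0,np.sin(th)])),c(P+.075*(-np.cos(th)*u+[0,0,np.sin(th)])))
print('foot corners',[c(P-[0,0,.088]+a*.07*u+b*.04*np.array([-.978,.207,0])) for a in(-1,1) for b in (-1,1)])
E
```

```text
5.55 [ 0.57400319 -0.26457904  0.09440694] [ 0.14554518  0.6910542  -0.70799766] [ 0.57676855 -0.25144901  0.08095498] tip [229. 295.] TCP [218. 286.]
0 [246. 287.] [225. 283.]
0.1 [246. 285.] [224. 279.]
0.25 [246. 281.] [224. 273.]
foot corners [array([228., 351.]), array([252., 309.]), array([327., 371.]), array([346., 327.])]
```

```bash
python3 - <<'E'
from h import *
from wp import *
im=grab_frame('scene')[:,:,::-1].copy();im=cv2.resize(im[150:270,110:270],None,fx=4,fy=4,interpolation=cv2.INTER_CUBIC)
from scipy.spatial.transform import Rotation as R
s=get_state();M=R.from_euler('xyz',s['ee_rot']).as_matrix()
def dot(p,col):
    q=(np.array(proj('scene',p))-[110,150])*4;cv2.circle(im,(int(q[0]),int(q[1])),3,col,-1)
e=np.array(s['eef_pos']);print(s['t'],e,s['force'])
dot(e,(0,255,0));dot(e+.019*M[:,2],(0,0,255));dot(e-.047*M[:,2],(255,0,0))
for a in(-1,1):
  for b in (-1,1): dot(P-[0,0,.088]+a*.07*u+b*.04*np.array([-.978,.207,0]),(0,255,255))
dot(P-.075*u,(255,0,255));dot(P-.045*u,(255,0,255))
cv2.imwrite('pics/s3.png',im)
E
```

```text
5.6 [ 0.57378763 -0.26551357  0.09409539] [-0.52951942 -0.45759621 -0.2783578 ]
```

View pics/s3.png

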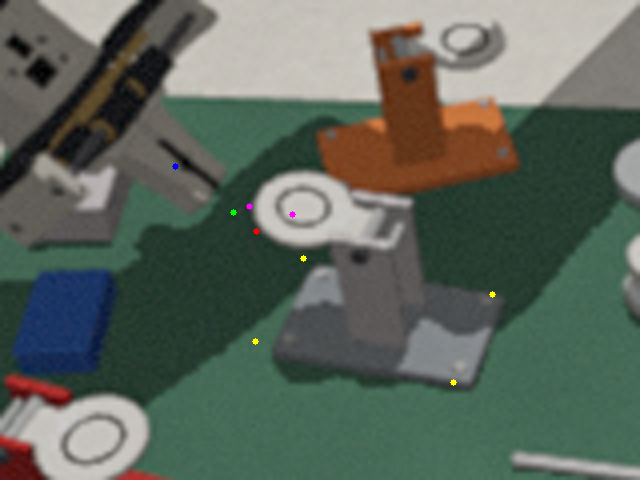

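The overlay puts the tip (red, (256,231)) about 38 mm ahead of the finger end seen at (208,195). The foot corners also sit about 10 mm off. I'll check with the other two cameras before going on.

```bash
python3 - <<'E'
from h import *
from wp import *
from scipy.spatial.transform import Rotation as R
s=get_state();M=R.from_euler('xyz',s['ee_rot']).as_matrix();e=np.array(s['eef_pos']);print(e,s['q'])
def ov(c,x0,y0,x1,y1,f):
    im=cv2.resize(grab_frame(c)[y0:y1,x0:x1,::-1],None,fx=f,fy=f,interpolation=cv2.INTER_CUBIC).copy()
    def dot(p,col):
        q=(np.array(proj(c,p))-[x0,y0])*f;cv2.circle(im,(int(q[0]),int(q[1])),3,col,-1)
    dot(e,(0,255,0));dot(e+.019*M[:,2],(0,0,255));dot(e-.047*M[:,2],(255,0,0))
    for a in(-1,1):
      for b in (-1,1): dot(P-[0,0,.088]+a*.07*u+b*.04*np.array([-.978,.207,0]),(0,255,255))
    dot(P-.075*u,(255,0,255));dot(P,(255,0,255));return im
a=ov('top',310,170,440,290,3.5);b=ov('wrist',0,0,560,420,1)
cv2.imwrite('pics/s4.png',cv2.hconcat([a,b[:, 100:440]][0:2]) if a.shape[0]==b.shape[0] else a)
for n,z in [('round_stand',0),('round_edge',.105)]:
    for d in mark_of('wrist',n)[:2]: print(n,d['conf'],np.round(d['location']),ray('wrist',d['location'],z).round(3))
E
```

```text
[ 0.57378763 -0.26551357  0.09409539] [-0.61253364  0.64383193  0.22100416 -0.70695538 -1.53356507  0.57827407]
round_stand 0.94 [484. 171.] [ 0.412 -0.18   0.   ]
round_stand 0.9 [281. 193.] [ 0.587 -0.181  0.   ]
```

View pics/s4.png

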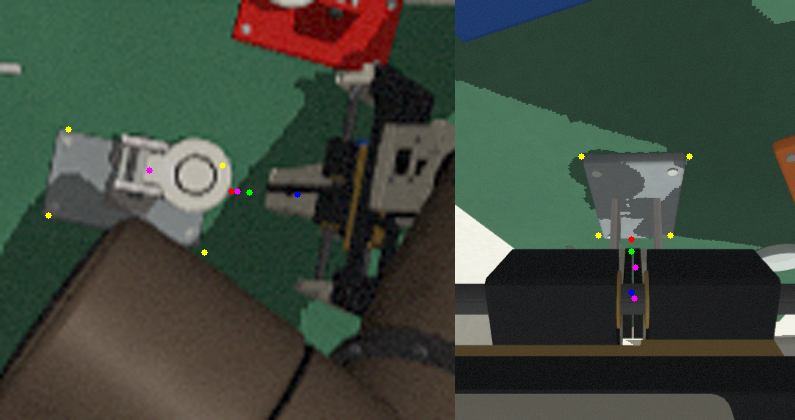

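Both fixed cameras agree: the real fingertip is about 38 mm further back along the tool axis than assumed, so tip ≈ TCP − 19 mm·d. The stand is also about 5 mm further left. I'll correct both and recompute.

```bash
sed -i 's/P=np.*;u/P=np.array([.590,-.176,.10]);u/; s/-.019\*d/+.019*d/' wp.py
python3 - <<'E'
from wp import *
W=[((-100,-35),45),((-75,-35),45),((-62,-5),45)]+[(arc(th,ti),ti) for th,ti in [(45,45),(60,30),(75,15),(90,0),(105,0),(120,0),(135,0),(150,0),(165,0),(175,0),(180,0)]]
p=np.array([.5738,-.2655,.0941])
for (s,z),ti in W:
    q=tcp(s,z,ti);print(np.round([s,z,ti]),q.round(4),((q-p)/.03).round(2));p=q
E
```

```text
[-100  -35   45] [ 0.5721 -0.2607  0.0516] [-0.06  0.16 -1.42]
[-75 -35  45] [ 0.5773 -0.2362  0.0516] [0.17 0.82 0.  ]
[-62  -5  45] [ 0.5799 -0.2235  0.0816] [0.09 0.42 1.  ]
[-51.  34.  45.] [ 0.5822 -0.2127  0.1205] [0.08 0.36 1.3 ]
[-40.  46.  30.] [ 0.5836 -0.2062  0.1295] [0.05 0.21 0.3 ]
[-27.  55.  15.] [ 0.5854 -0.1977  0.1365] [0.06 0.28 0.23]
[-12.  60.   0.] [ 0.5875 -0.1877  0.141 ] [0.07 0.33 0.15]
[ 4. 59.  0.] [ 0.5907 -0.1725  0.1396] [ 0.11  0.51 -0.05]
[18. 53.  0.] [ 0.5938 -0.1581  0.1342] [ 0.1   0.48 -0.18]
[31. 44.  0.] [ 0.5964 -0.1455  0.1252] [ 0.09  0.42 -0.3 ]
[41. 32.  0.] [ 0.5985 -0.1357  0.1132] [ 0.07  0.33 -0.4 ]
[48. 18.  0.] [ 0.5999 -0.1292  0.0989] [ 0.05  0.22 -0.47]
[50.  8.  0.] [ 0.6004 -0.127   0.0887] [ 0.02  0.07 -0.34]
[50.  3.  0.] [ 0.6005 -0.1266  0.0835] [ 0.    0.01 -0.17]
```

```bash
python3 -m handwheel '[{"delta_pos":[-0.02,0.06,-0.47],"dr":[0,0,0]},{"delta_pos":[-0.02,0.05,-0.47],"dr":[0,0,0]},{"delta_pos":[-0.02,0.05,-0.47],"dr":[0,0,0]},{"delta_pos":[0.06,0.27,0],"dr":[0,0,0]},{"delta_pos":[0.06,0.27,0],"dr":[0,0,0]},{"delta_pos":[0.06,0.27,0],"dr":[0,0,0]},{"delta_pos":[0,0,0],"dr":[0,0,0]},{"delta_pos":[0,0,0],"dr":[0,0,0]}]'
cat > two.py <<'E'
import sys
from h import *
f=lambda c,x,y:cv2.resize(grab_frame(c)[y:y+130,x:x+120,::-1],None,fx=3.2,fy=3.2,interpolation=cv2.INTER_CUBIC)
cv2.imwrite('pics/'+sys.argv[1],cv2.hconcat([f('scene',130,140),f('top',310,160)]))
E
python3 two.py s5.png
```

```text
t: 6.6
eef_pos: [0.5775, -0.237, 0.0518]
ee_rot: [-3.138, 0.784, -1.775]
force: [0.0, -0.1, -0.4]
width: 0.0007
gripper_force: 0.0
```

View pics/s5.png

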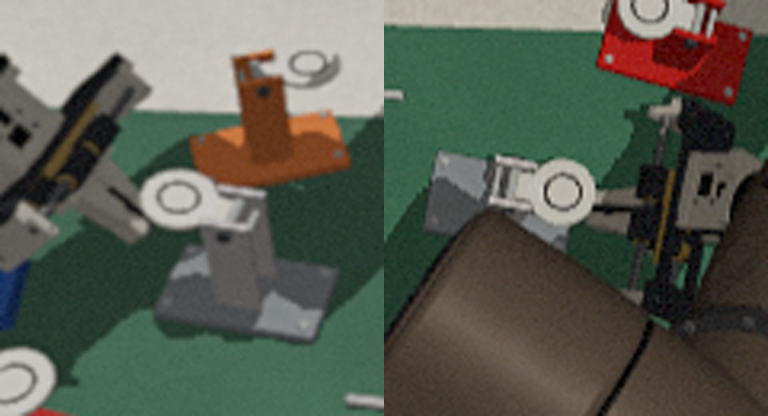

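The tip now sits below and just right of the disc's free edge (scene crop (145,232), disc edge (140,197)). Next I'll lift.

```bash
python3 -m handwheel '[{"delta_pos":[0.03,0.16,0.25],"dr":[0,0,0]},{"delta_pos":[0.03,0.14,0.25],"dr":[0,0,0]},{"delta_pos":[0.03,0.12,0.25],"dr":[0,0,0]},{"delta_pos":[0.02,0.08,0.25],"dr":[0,0,0]},{"delta_pos":[0.02,0.06,0.22],"dr":[0,0,0]},{"delta_pos":[0.02,0.06,0.22],"dr":[0,0,0]},{"delta_pos":[0.01,0.06,0.22],"dr":[0,0,0]},{"delta_pos":[0.01,0.06,0.22],"dr":[0,0,0]},{"delta_pos":[0.01,0.06,0.22],"dr":[0,0,0]},{"delta_pos":[0.01,0.06,0.2],"dr":[0,0,0]}]'
python3 two.py s6.png
```

```text
t: 7.7
eef_pos: [0.5828, -0.2113, 0.1205]
ee_rot: [-3.14, 0.785, -1.777]
force: [0.6, -0.1, -1.5]
width: 0.0005
gripper_force: 0.4
```

View pics/s6.png

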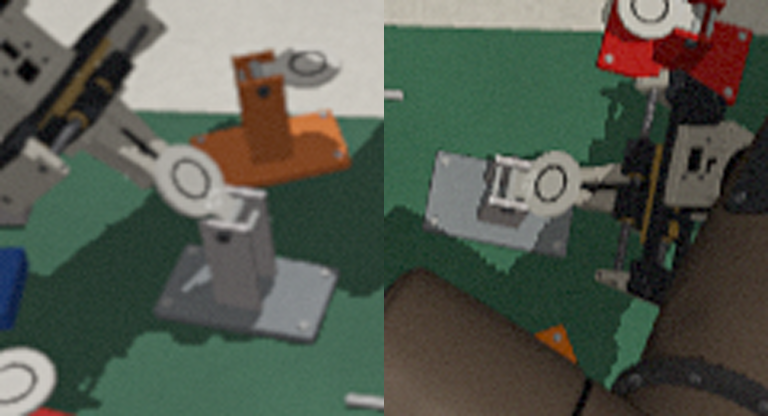

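The paddle is up about 40° on the finger and the stand is unmoved. I'll continue along the arc, returning the tool to vertical.

```bash
python3 -m handwheel '[{"delta_pos":[0.02,0.07,0.1],"dr":[-4.89,1.04,0]},{"delta_pos":[0.02,0.07,0.1],"dr":[-4.89,1.04,0]},{"delta_pos":[0.01,0.07,0.1],"dr":[-4.89,1.04,0]},{"delta_pos":[0.02,0.09,0.08],"dr":[-4.89,1.04,0]},{"delta_pos":[0.02,0.09,0.08],"dr":[-4.89,1.04,0]},{"delta_pos":[0.02,0.1,0.07],"dr":[-4.89,1.04,0]},{"delta_pos":[0.02,0.11,0.05],"dr":[-4.89,1.04,0]},{"delta_pos":[0.02,0.11,0.05],"dr":[-4.89,1.04,0]},{"delta_pos":[0.03,0.11,0.05],"dr":[-4.89,1.04,0]},{"delta_pos":[0,0,0],"dr":[0,0,0]}]'
python3 -m handwheel '[{"delta_pos":[0.03,0.17,-0.01],"dr":[0,0,0]},{"delta_pos":[0.04,0.17,-0.02],"dr":[0,0,0]},{"delta_pos":[0.04,0.17,-0.02],"dr":[0,0,0]},{"delta_pos":[0.03,0.16,-0.06],"dr":[0,0,0]},{"delta_pos":[0.03,0.16,-0.06],"dr":[0,0,0]},{"delta_pos":[0.04,0.16,-0.06],"dr":[0,0,0]},{"delta_pos":[0.03,0.14,-0.1],"dr":[0,0,0]},{"delta_pos":[0.03,0.14,-0.1],"dr":[0,0,0]},{"delta_pos":[0.03,0.14,-0.1],"dr":[0,0,0]},{"delta_pos":[0,0,0],"dr":[0,0,0]}]'
```

```text
t: 8.8
eef_pos: [0.5883, -0.1846, 0.1405]
ee_rot: [3.141, -0.003, -1.774]
force: [0.3, -1.0, 0.8]
width: 0.0003
gripper_force: 0.0
t: 9.8
eef_pos: [0.597, -0.1439, 0.1238]
ee_rot: [3.14, -0.001, -1.778]
force: [0.5, -0.3, 0.5]
width: 0.0006
gripper_force: 0.0
```

```bash
python3 -m handwheel '[{"delta_pos":[0.02,0.11,-0.13],"dr":[0,0,0]},{"delta_pos":[0.02,0.11,-0.13],"dr":[0,0,0]},{"delta_pos":[0.02,0.11,-0.13],"dr":[0,0,0]},{"delta_pos":[0.02,0.07,-0.16],"dr":[0,0,0]},{"delta_pos":[0.02,0.07,-0.16],"dr":[0,0,0]},{"delta_pos":[0.02,0.07,-0.16],"dr":[0,0,0]},{"delta_pos":[0,0.03,-0.12],"dr":[0,0,0]},{"delta_pos":[0,0.03,-0.12],"dr":[0,0,0]},{"delta_pos":[0,0.02,-0.1],"dr":[0,0,0]},{"delta_pos":[0,0,0],"dr":[0,0,0]}]'
python3 -m handwheel '[{"delta_pos":[0,0,-0.05],"dr":[0,0,0]},{"delta_pos":[0,0,-0.05],"dr":[0,0,0]},{"delta_pos":[0,0,0],"dr":[0,0,0]}]'
python3 -c "
from h import *
print(get_state()['force'])"
python3 two.py s7.png
```

```text
t: 10.8
eef_pos: [0.6005, -0.1259, 0.0876]
ee_rot: [3.14, -0.001, -1.778]
force: [0.0, -0.0, -0.1]
width: 0.0004
gripper_force: 0.0
t: 11.1
eef_pos: [0.6007, -0.126, 0.0851]
ee_rot: [3.141, -0.001, -1.778]
force: [-0.0, -0.5, -0.4]
width: 0.0005
gripper_force: 0.0
[-0.01443165 -0.53438813 -0.39132446]
```

View pics/s7.png

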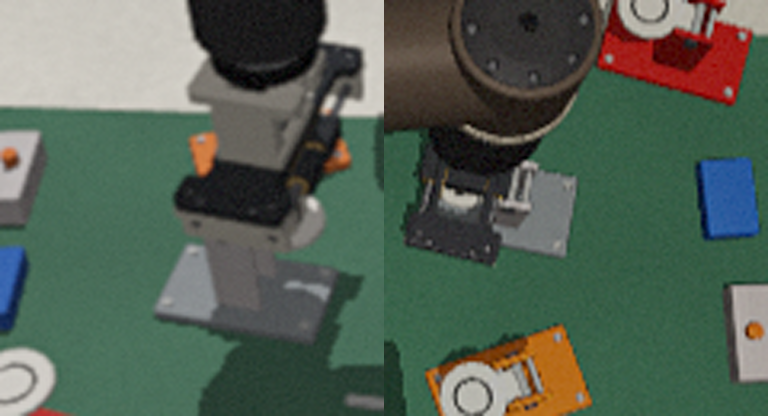

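The paddle is over and the stand hasn't moved. I'll press down gently until the stop shows in the force.

```bash
for i in 1 2 3; do python3 -m handwheel '[{"delta_pos":[0,0,-0.05],"dr":[0,0,0]},{"delta_pos":[0,0,0],"dr":[0,0,0]}]' | egrep 'pos|force:' | head -2; done
```

```text
eef_pos: [0.6007, -0.1259, 0.0835]
force: [0.5, -0.2, 0.8]
eef_pos: [0.6009, -0.126, 0.0826]
force: [-0.3, -0.2, 3.3]
eef_pos: [0.601, -0.126, 0.0823]
force: [-6.1, 2.1, 12.5]
```

The force rises sharply (12 N) with the tip at z ≈ 0.101, which is the level plate's face, so the paddle is on its stop. I'll draw clear straight up and then back.

```bash
python3 -m handwheel '[{"delta_pos":[0,0,0.1],"dr":[0,0,0]},{"delta_pos":[0,0,0.3],"dr":[0,0,0]},{"delta_pos":[0,0,0.7],"dr":[0,0,0]},{"delta_pos":[0,0,1],"dr":[0,0,0]},{"delta_pos":[0,0,1],"dr":[0,0,0]},{"delta_pos":[0,0,1],"dr":[0,0,0]},{"delta_pos":[0,0,1],"dr":[0,0,0]},{"delta_pos":[-0.5,0,0.8],"dr":[0,0,0]},{"delta_pos":[-1,0,0.5],"dr":[0,0,0]},{"delta_pos":[-1,0,0.5],"dr":[0,0,0]}]'
python3 -m handwheel '[{"delta_pos":[-1,0,0],"dr":[0,0,0]},{"delta_pos":[-1,0.9,0],"dr":[0,0,0]},{"delta_pos":[0,1,0],"dr":[0,0,0]},{"delta_pos":[0,1,0],"dr":[0,0,0]},{"delta_pos":[0,1,0],"dr":[0,0,0]},{"delta_pos":[0,1,0],"dr":[0,0,0]},{"delta_pos":[0,1,0],"dr":[0,0,0]},{"delta_pos":[0,1,0],"dr":[0,0,0]},{"delta_pos":[0,0,0],"dr":[0,0,0]},{"delta_pos":[0,0,0],"dr":[0,0,0]}]'
python3 - <<'E'
from h import *
from wp import *
print(get_state()['qd'].round(3) if hasattr(get_state()['qd'],'round') else 0)
A={}
for c in('scene','top'):
    grab_frame(c)
    for n,z in [('round_stand',0),('round_edge',.1)]:
        for d in mark_of(c,n)[:4]: print(c,n,d['conf'],np.round(d['location']),ray(c,d['location'],z).round(3))
    for th in (160,170,180):
        a=np.radians(th);print(th,np.round(proj(c,P+.075*(-np.cos(a)*u+np.array([0,0,np.sin(a)]))),1))
E
```

```text
t: 12.8
eef_pos: [0.5251, -0.126, 0.2884]
ee_rot: [3.141, -0.001, -1.778]
force: [-0.1, 0.3, 0.6]
width: 0.0006
gripper_force: 0.0
t: 13.8
eef_pos: [0.4656, 0.0815, 0.2878]
ee_rot: [3.141, -0.001, -1.777]
force: [0.1, 0.3, 0.4]
width: 0.0005
gripper_force: 0.0
[-0.025 -0.004 -0.005  0.001 -0.     0.006]
scene round_stand 0.96 [130. 283.] [ 0.759 -0.336  0.   ]
scene round_stand 0.75 [212. 186.] [ 0.398 -0.189  0.   ]
scene round_stand 0.56 [206. 234.] [ 0.595 -0.176  0.   ]
scene round_edge 0.75 [229. 211.] [ 0.6   -0.103  0.1  ]
scene round_edge 0.61 [237. 156.] [ 0.376 -0.107  0.1  ]
scene round_edge 0.58 [147. 261.] [ 0.764 -0.268  0.1  ]
160 [226.6 204.9]
170 [228.3 208.7]
180 [229.2 212.4]
top round_stand 0.96 [347. 281.] [ 0.417 -0.176  0.   ]
top round_stand 0.74 [398. 177.] [ 0.749 -0.338  0.   ]
top round_stand 0.62 [348. 226.] [ 0.586 -0.181  0.   ]
top round_edge 0.69 [383. 160.] [ 0.77  -0.271  0.1  ]
top round_edge 0.66 [326. 286.] [ 0.393 -0.104  0.1  ]
top round_edge 0.62 [324. 213.] [ 0.605 -0.097  0.1  ]
160 [328.  210.9]
170 [326.5 211.6]
180 [325.7 212.4]
```

The edge at (229,211) in the scene view matches 180° (229,212). The top view agrees, and the stand is where it was. I'm handing in.

```bash
python3 -c "
from station import *
print(job_done())"
```

```text
the job is handed in; nothing more can be done
None
```

The round paddle is over on its left side and against its stop, its stand did not move within what the cameras can resolve, the hand is clear, and the job was handed in at about 14 s of the 45 s; I had no picture views left to look at the bar face after the flip, so flatness rests on the contact force and the measured edge position.

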